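# Tuck the passed loader cover under its flap and hold it down

### The job

Two access covers for the ball loader lie on the bench: first lay the one with the red tag flat in the red reject tray and let go of it. Then take the one with the green tag, lay its plain end (the end without the tag) on the grey deck of the open loader, square and centred in the white outline, and slide that end in under the orange flap up to the stop without lifting the flap. Finish while still holding the cover pressed flat on the deck, with roughly a kilogram's push, ready for the screws; leave the can, the tumbler and the phone alone.

Things in the scene. Friction and masses are not known exactly. Their poses are not given: they have to be found in the camera images.
- cover_pass_center (a point): Centre of the PASS cover: rigid black plate 120 (x) x 70 (y) x 4 mm with a grey grip rib on its middle, 40 (x) x 12 (y) mm, its top 34 mm above the plate's underside. This point: mid-plate, 17 mm above the underside. x points to the plain end, the one to tuck; a 26 x 56 mm green tag lies on top at the -x end; z is up. Starts flat on the bench (z = 0), 0.08 to 0.17 kg.
- cover_pass_edge (a point): Middle of the plain end's lower edge on the PASS cover: 60 mm along +x from the cover's middle, at its underside. Axes as the cover's.
- cover_reject_center (a point): Centre of the REJECT cover: same shape, size and axes as the PASS cover, but with a red tag at its -x end. Point 17 mm above its underside.
- cover_pass: PASS cover, origin at the middle of its underside, same axes.
- cover_reject: REJECT cover, origin at the middle of its underside, same axes.
- tray: Red open reject tray, fixed, 190 (x) x 140 (y) mm outside, 25 mm high, walls and floor 5 mm thick (inside 180 x 130 mm). Origin at the centre of its underside, on the bench.
- deck: Grey rigid deck of the fixed loader, 170 (x) x 104 (y) mm. Origin: centre of its upper face, 50 mm above the bench; z up, x towards the flap. White outline 120 x 74 mm about the origin. A fixed 6 mm high stop crosses the deck under the flap, its face at x = +60 mm: with the plain end against it the cover's middle is over the origin and its end 24 mm under the flap (free edge at x = +36 mm).
- flap (a joint): Orange flap over the +x end of the deck: 46 mm from hinge (deck x = +82 mm) to free edge (deck x = +36 mm), 96 mm wide, 3 mm thick, lying level with its underside 8 mm above the deck. Angle in rad: 0 = down (resting on its own stop), grows as it is lifted. Very light (50 g), held down by its weight only: anything that pushes it from below lifts it.
- can: Silver drink can standing upright, 58 mm wide, 130 mm high, origin at the centre of its foot. Leave alone.
- tumbler: Steel tumbler standing upright, 84 mm wide at the rim, 110 mm high, origin at the centre of its foot. Leave alone.
- phone: Phone lying flat, 150 x 75 x 9 mm, blue case, origin at the centre of its underside. Leave alone.
There are look-alikes about, which are no part of the job. Leave any pink or yellow look-alike of the cover_pass alone.

How it is judged:
By the outcome, as a careful person would: the job done as asked, in the order asked, and still so for the second after the job is handed in, while the arm keeps its last pose, push and grip.
It also fails if it takes over 51 s, if anything falls off the work surface, if the arm or the gripper's body presses on something with over 40 N, if the wrist force passes 120 N, or if a joint passes its speed limit or range.

### The arm

A 7-joint arm with a two-finger parallel gripper is mounted at the origin on the work surface. World frame = base frame: x ahead of the robot, y to its left, z up, the work surface at z = 0. Lengths are in mm, angles in degrees, forces in N, time in s.
With the tool pointing down it reaches from about 425 to 1025 mm from the base axis. Payload 9.4 kg.
Tool frame: the origin (TCP) lies on the centre line of the jaws, within the pads' length; the fingertips stand 14 mm ahead of it and the grasp point (between the pads) lies 5 mm behind it (arm.finger_overhang is the distance from the TCP to the fingertips, in mm); z points along the fingers, y is the direction in which the jaws open and shut (so a half turn about z gives the same grasp; the last joint's range is limited). The gripper opens to 93 mm and grips with 3 to 60 N. Pads are 15 mm wide; open, the fingers measure 128 mm over their backs; the gripper's body (75 mm by 188 mm) begins 65 mm behind the grasp point.
Start: joints at [-78.765, 34.337, -0.143, 91.639, 0.103, 54.024, -4.572], TCP at [195.34, 698.188, 232.618] pointing down, gripper open.
Joint ranges: [-147.43, 147.43], [-19.82, 112.94], [-74.19, 73.91], [6.32, 146.72], [-59.91, 239.91], [6.04, 106.73], [-150.56, 150.56]. Speed limits (degrees/s): [127.2, 127.2, 172.46, 172.46, 180, 180, 180].

### API

Orientations are given as [roll, pitch, yaw] about the fixed x, y, z axes, in that order (R = Rz(yaw) Ry(pitch) Rx(roll)).
In Python, from rig import sensors, eyes, arm gives the robot as it stands. The module is installed in compiled form; this text tells all that it offers.
- The arm moves only by the tool send_rows, never from a script. Its argument "moves" is a list that holds one entry, the list of rows, each a list of 7 numbers: the shift along the world's x, y, z in cm, then the turn, a rotation vector about the world's x, y, z in degrees, then the closure, from -1 (fully open) to 1 (shut). In form: [[[tx, ty, tz, rx, ry, rz, hand], ...]]. A call has 1 to 10 rows; each row shifts and turns the commanded pose from where the row before left it; what a row does not reach is not made up. A row lasts 1/12 s, in which the tool goes at most 41.7 mm and 7.16 degrees, less where a joint would pass 70% of its speed; a pose out of reach is approached as far as the arm can. A call is refused whole if a number of a shift passes 4.17 or a number of a turn 7.16, either way. A call with a gripper value outside its range is refused whole. The fingers move at their own pace and stop on an object; "grip_force" is the grip in N (left out, the last holds). Time passes only in rows, so rows that do not move let the fingers close. It gives the time, the measured TCP pose, the force and the opening at its end, in the units of the state.
- sensors.get_obs(): the state, without advancing time (a new reading comes with each control period).
- eyes.camera(name): name is "side" or "top" or "wrist"; returns a dict with "img" (400x640x3 uint8, red, green, blue), "range_z" (400x640 float32, mm along the optical axis (not along the pixel's ray), 0 where there is no reading), "K" (3x3 intrinsics, pixels), "k1" (the pictures are not rectified: a ray, as slopes to the right and down, at radius r is drawn at 1 + k1 r^2 times it, then the intrinsics apply), "rvec" (rotation vector, rad) and "tvec" (3), from world to camera coordinates, as OpenCV has them; the wrist camera has in their place "mount" (4x4, takes a point from camera to tool coordinates, whose origin is the TCP and whose axes are the flange's). Camera axes: x right, y down, z forward; pixel columns grow to the right and rows downward; lengths in mm; the calibration is good to about 2 mm. A picture is of the moment at which its call begins: read the wrist's pose just before it.
- arm.job_done(): hands the job in, once; it reports no verdict.
The state is a dict: "clock": time; "joint_positions": joint angles; "dq": joint speeds; "joint_torque": joint torques, N m; "eef_pos": TCP position; "orientation": TCP orientation; "wrist_force": force on the tool from outside, world axes, zero at the start; "wrist_torque": the same for the moment, N m; "grip_width": opening from 0.0 (shut) to 1.0 (fully open).
Only numpy, scipy, OpenCV 4.12 (cv2) and the standard library are available. Lean on these libraries where they do the work, as an engineer would, in place of code of your own. Each camera call takes 0.05 s, during which the arm holds its last target. There are 200 camera calls.

## Working session

There is one attempt and no reset: what is moved stays moved. The work goes in short steps, Python scripts to look and compute and a tool call to move; the robot and the scene stay as the last step left them, time stands still between calls to the robot, and variables do not carry over. Pictures are saved under pics/ and viewed, about 8 in all and at most 12, crops included, and the job is handed in when it is done.

Besides the shell and the picture viewer there is one more tool, called after "Request:" as name(argument=value, ...) on one line, values as JSON. send_rows: Moves the arm, as the interface text tells. Its arguments: {"type":"object","properties":{"moves":{"type":"array","items":{"type":"array","items":{"type":"array","items":{"type":"number"}}}},"grip_force":{"type":"number"}},"required":["moves"]}

```bash
mkdir -p pics; cat > h.py <<'E'
import numpy as np, cv2
from rig import sensors, eyes, arm
from scipy.spatial.transform import Rotation as R
def cam(n):
    o=sensors.get_obs(); c=eyes.camera(n)
    if n=='wrist':
        T=np.eye(4); T[:3,:3]=R.from_euler('xyz',o['orientation'],degrees=True).as_matrix(); T[:3,3]=o['eef_pos']
        c['T']=T@np.array(c['mount'])
    else:
        M=np.eye(4); M[:3,:3]=cv2.Rodrigues(np.array(c['rvec'],float))[0]; M[:3,3]=np.ravel(c['tvec']); c['T']=np.linalg.inv(M)
    return c
def rays(c,uv):
    d=np.array([c['k1'],0,0,0,0],float)
    return cv2.undistortPoints(np.array(uv,float).reshape(-1,1,2),np.array(c['K'],float),d).reshape(-1,2)
def world(c,uv):
    uv=np.array(uv).reshape(-1,2); z=np.array([c['range_z'][int(v),int(u)] for u,v in uv])
    p=np.c_[rays(c,uv)*z[:,None],z]; return p@c['T'][:3,:3].T+c['T'][:3,3]
def plane(c,uv,h):
    r=rays(c,uv); d=np.c_[r,np.ones(len(r))]@c['T'][:3,:3].T; o=c['T'][:3,3]
    return o+d*((h-o[2])/d[:,2])[:,None]
def full(c):
    v,u=np.mgrid[0:400,0:640]; return world(c,np.c_[u.ravel(),v.ravel()]).reshape(400,640,3)
def save(c,n): cv2.imwrite(f'pics/{n}.png',c['img'][...,::-1])
E
python3 - <<'E'
from h import *
print(sensors.get_obs())
c=cam('top');save(c,'top0');print(c['T'],c['K'],c['k1'])
c=cam('side');save(c,'side0');print(c['T'])
a=cv2.imread('pics/top0.png');b=cv2.imread('pics/side0.png')
E
```

```text
{'clock': 0.0, 'joint_positions': array([-78.7640243 ,  34.38365327,  -0.14585084,  91.68044353,
         0.10110823,  54.02142807,  -4.5716529 ]), 'dq': array([ 0.01207748, -0.0353169 , -0.0893545 ,  0.00405603,  0.00985153,
       -0.00351921, -0.00180079]), 'joint_torque': array([ 3.01511491e-04, -7.65072584e+01,  1.49720091e+00, -2.52362537e+01,
       -5.24538662e-02,  1.66930159e-02,  1.62544734e-04]), 'eef_pos': array([195.22169518, 697.75250103, 231.77381603]), 'orientation': array([-1.79914826e+02,  6.17385073e-03,  1.64372265e+02]), 'wrist_force': array([-0.20980685,  0.09313321, -1.0516188 ]), 'wrist_torque': array([-0.00898835, -0.00100021, -0.02668727]), 'grip_width': 0.9957828724103563}
[[ 2.77771991e-02 -9.96581954e-01  7.77999792e-02  4.70131194e+02]
 [-9.99576217e-01 -2.83698215e-02 -6.52216783e-03  1.47125073e+02]
 [ 8.70704628e-03 -7.75858414e-02 -9.96947654e-01  1.42863557e+03]
 [ 0.00000000e+00  0.00000000e+00  0.00000000e+00  1.00000000e+00]] [[458.25982077   0.         315.58540126]
 [  0.         458.25982077 203.65784172]
 [  0.           0.           1.        ]] 0.0033980093445834256
[[ 9.96726283e-01 -5.17466499e-02  6.21208638e-02  4.93663732e+02]
 [-7.94724319e-02 -7.68298289e-01  6.35139254e-01 -5.42836207e+02]
 [ 1.48610248e-02 -6.37996883e-01 -7.69895530e-01  9.07712824e+02]
 [ 0.00000000e+00  0.00000000e+00  0.00000000e+00  1.00000000e+00]]
```

View pics/top0.png

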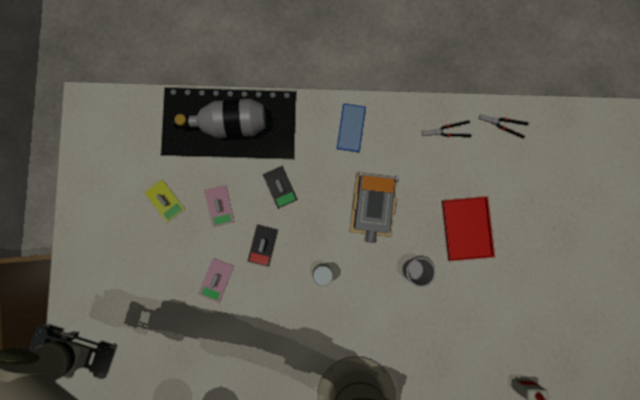

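View pics/side0.png

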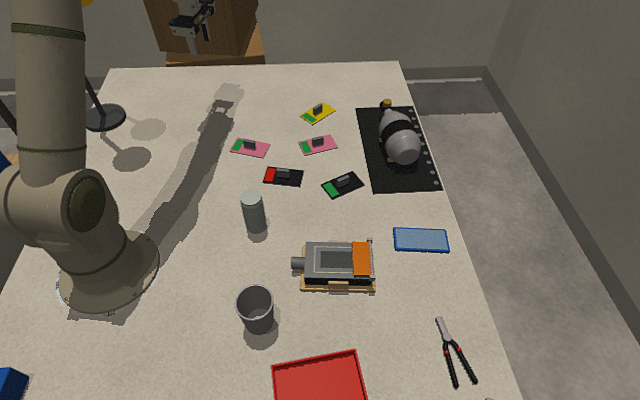

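The top view shows these candidates for the cover:
- Black with green tag at (280,187): PASS.
- Black with red tag at (263,245): REJECT.
- Pink at (219,205) and (216,280), and yellow at (165,200): look-alikes, not touched.

The deck is at (374,205), with the flap towards +x (image up). The tray is at (468,228), the can at (322,273) and the tumbler at (419,270).

```bash
cat > m.py <<'E'
from h import *
c=cam('top'); P=full(c); I=c['img'].astype(int); hsv=cv2.cvtColor(c['img'],cv2.COLOR_RGB2HSV)
H,S,V=[hsv[...,i].astype(int) for i in range(3)]
v,u=np.mgrid[0:400,0:640]
def rect(m,h,name):
    n,l,st,ce=cv2.connectedComponentsWithStats(m.astype(np.uint8)); k=1+np.argmax(st[1:,4]); m=l==k
    p=plane(c,np.c_[u[m],v[m]],h)[:,:2].astype(np.float32)
    (cx,cy),(w,hh),a=cv2.minAreaRect(p)
    print(name,'n',m.sum(),'c',round(cx,1),round(cy,1),'size',round(w,1),round(hh,1),'ang',round(a,1),'medz',np.median(P[m][:,2]).round(1)); return p
def roi(x0,x1,y0,y1): return (u>=x0)&(u<x1)&(v>=y0)&(v<y1)
r=roi(258,302,162,212); rect(r&(V<75)|r&(S>110)&(H>40)&(H<85),4,'pass'); g=rect(r&(S>110)&(H>40)&(H<85),4,'passtag')
r=roi(244,282,220,270); rect(r&(V<75)|r&(S>150)&((H<8)|(H>172)),4,'rej'); rect(r&(S>150)&((H<8)|(H>172)),4,'rejtag')
r=roi(435,502,188,268); rect(r&(S>150)&((H<8)|(H>172)),25,'tray')
r=roi(345,402,165,215); rect(r&(S>150)&(H>8)&(H<22)&(P[...,2]>50),61,'flap')
r=roi(340,405,165,245); q=r&(abs(P[...,2]-50)<4); rect(q,50,'deckz')
for n,b in dict(can=(310,336,258,288),tumb=(400,440,252,290),phone=(332,370,98,156)).items():
    m=roi(*b)&(P[...,2]>5); p=P[m]; print(n,p[:,:2].min(0),p[:,:2].max(0),p[:,2].max())
print('bench z',np.median(P[150:180,100:140,2]))
x=cv2.resize(c['img'][150:260,230:410,::-1],None,fx=4,fy=4,interpolation=2); cv2.imwrite('pics/crop1.png',x)
E
python3 m.py
```

```text
pass n 739 c 631.9 251.2 size 117.0 67.1 ang 25.9 medz 3.2
passtag n 154 c 592.9 232.6 size 26.6 57.1 ang 28.2 medz 3.5
rej n 732 c 449.3 298.0 size 67.4 114.1 ang 77.5 medz 3.3
rejtag n 132 c 407.6 308.3 size 54.7 23.8 ang 77.6 medz 3.6
tray n 2732 c 517.9 -331.0 size 184.4 139.7 ang 6.5 medz 4.8
flap n 419 c 641.8 -46.6 size 93.9 41.2 ang 85.3 medz 60.1
deckz n 1129 c 555.5 -37.1 size 105.6 136.2 ang 84.9 medz 49.6
can [324.52739986  72.91364167] [470.13119383 147.12507286] 1428.6355683358343
tumb [ 332.53059165 -248.82686711] [470.13119383 147.12507286] 1428.6355683358343
phone [470.13119383 -25.70145571] [922.14125467 147.12507286] 1428.6355683358343
bench z -1.0658907643331759
```

View pics/crop1.png

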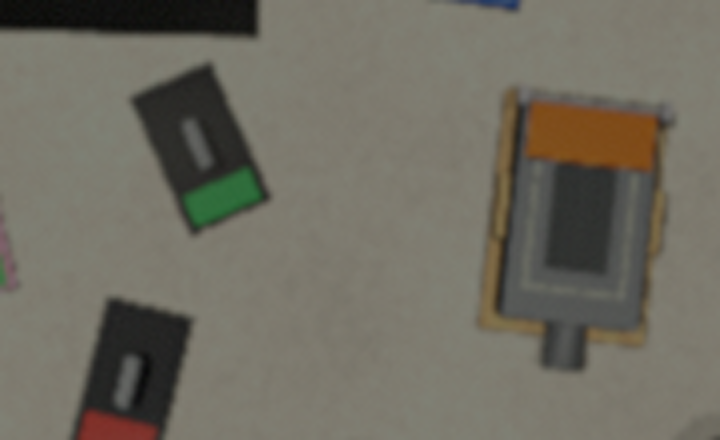

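The crop confirms it: green-tagged black cover at (200,148), red-tagged one at (130,375), both with the tag end towards −x, and the flap at (590,135). Next I move above the reject cover.

Request:
send_rows(moves=[[[1.81,-2.86,-0.59,0,0,0.3,-1],[1.81,-2.86,-0.59,0,0,0.3,-1],[1.81,-2.86,-0.59,0,0,0.3,-1],[1.81,-2.86,-0.59,0,0,0.3,-1],[1.81,-2.86,-0.59,0,0,0.3,-1],[1.81,-2.86,-0.59,0,0,0.3,-1],[1.81,-2.86,-0.59,0,0,0.3,-1]]], grip_force=25)

```text
clock: 0.73
eef_pos: [322.6, 496.5, 191.0]
orientation: [-180.0, 0.0, 166.5]
wrist_force: [0.6, 0.3, 0.3]
grip_width: 1.001
```

Request:
send_rows(moves=[[[1.81,-2.86,-0.59,0,0,0.2,-1],[1.81,-2.86,-0.59,0,0,0.1,-1],[1.81,-2.86,-0.59,0,0,0.1,-1],[1.81,-2.86,-0.59,0,0,0.1,-1],[1.81,-2.86,-0.59,0,0,0.1,-1],[1.81,-2.86,-0.59,0,0,0.1,-1],[1.81,-2.86,-0.59,0,0,0.1,-1],[0,0,0,0,0,0,-1],[0,0,0,0,0,0,-1]]])

```text
clock: 1.48
eef_pos: [449.7, 295.6, 149.7]
orientation: [-179.9, -0.0, 167.0]
wrist_force: [-0.4, 0.2, -0.3]
grip_width: 0.999
```

```bash
cat > w.py <<'E'
import sys
from h import *
n=sys.argv[1]; c=cam('wrist'); save(c,n); o=sensors.get_obs(); print(o['eef_pos'],o['orientation'],o['clock'],c['T'][:3,3])
P=full(c); np.savez(f'pics/{n}.npz',P=P,img=c['img'],T=c['T'],K=c['K'],k1=c['k1'])
hsv=cv2.cvtColor(c['img'],cv2.COLOR_RGB2HSV); H,S,V=[hsv[...,i].astype(int) for i in range(3)]
ok=c['range_z']>0
def rect(m,name):
    k,l,st,_=cv2.connectedComponentsWithStats(m.astype(np.uint8))
    if k<2: return
    m=l==1+np.argmax(st[1:,4]); p=P[m]; (x,y),(a,b),t=cv2.minAreaRect(p[:,:2].astype(np.float32))
    v,u=np.nonzero(m); print(name,m.sum(),'c',round(x,1),round(y,1),'size',round(a,1),round(b,1),'ang',round(t,2),'z',np.median(p[:,2]).round(1),'px',u.mean().round(),v.mean().round())
z=P[...,2]
rect(ok&(S>110)&(H>40)&(H<85),'green'); rect(ok&(S>150)&((H<8)|(H>172)),'red')
rect(ok&(S>150)&(H>8)&(H<22)&(z>40),'orange')
rect(ok&(z>24)&(z<42)&(S<60),'rib'); rect(ok&(V<75)&(abs(z-3)<5),'blackplate')
E
python3 w.py w1
```

```text
[448.98630149 297.37638746 149.88905284] [-1.79994866e+02 -1.63593433e-02  1.67167797e+02] 1.5333 [379.68424721 311.83932338 300.61967882]
green 1198 c 524.8 427.9 size 25.1 54.3 ang 15.3 z 3.3 px 469.0 237.0
red 1840 c 405.8 308.1 size 57.0 27.2 ang 77.14 z 3.2 px 322.0 146.0
orange 73 c 439.4 351.5 size 5.2 1.7 ang 72.33 z 249.1 px 582.0 376.0
rib 960 c 338.9 437.4 size 12.5 36.1 ang 70.45 z 32.3 px 468.0 25.0
blackplate 7792 c 443.4 274.0 size 120.1 121.7 ang 77.86 z 2.7 px 313.0 202.0
```

View pics/w1.png

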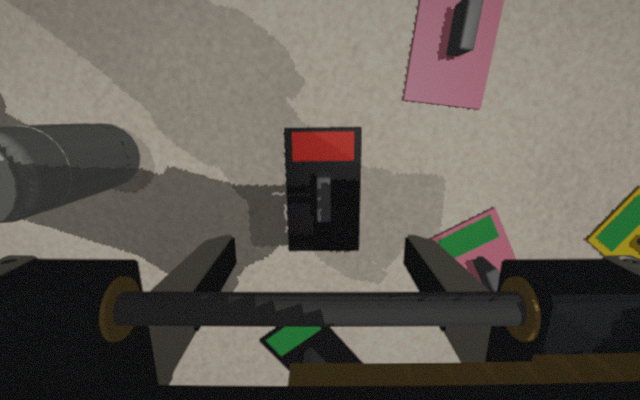

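The wrist view shows the reject cover at (322,190), between the jaws and aligned. I descend and grip the rib.

Request:
send_rows(moves=[[[0,0.03,-2.5,0,0,0,-1],[0,0,-2.5,0,0,0,-1],[0,0,-2.5,0,0,0,-1],[0,0,-2.5,0,0,0,-1],[0,0,-1.2,0,0,0,-1],[0,0,-0.9,0,0,0,-1],[0,0,-0.6,0,0,0,-1],[0,0,0,0,0,0,-1]]])

```text
clock: 2.2
eef_pos: [448.1, 298.9, 22.3]
orientation: [-180.0, -0.0, 167.4]
wrist_force: [0.0, -0.0, 1.5]
grip_width: 1.0
```

Request:
send_rows(moves=[[[0,0,0,0,0,0,1],[0,0,0,0,0,0,1],[0,0,0,0,0,0,1],[0,0,0,0,0,0,1],[0,0,0,0,0,0,1],[0,0,0,0,0,0,1],[0,0,0,0,0,0,1],[0,0,0,0,0,0,1]]])

```text
clock: 2.87
eef_pos: [448.8, 298.1, 23.1]
orientation: [180.0, 0.0, 167.3]
wrist_force: [0.2, 0.3, -0.1]
grip_width: 0.477
```

Still closing; wait some more, then lift.

Request:
send_rows(moves=[[[0,0,0,0,0,0,1],[0,0,0,0,0,0,1],[0,0,0,0,0,0,1],[0,0,0,0,0,0,1],[0,0,0,0,0,0,1],[0,0,0,0,0,0,1],[0,0,0,0,0,0,1],[0,0,0,0,0,0,1]]])

```text
clock: 3.53
eef_pos: [448.8, 298.2, 23.0]
orientation: [180.0, 0.0, 167.3]
wrist_force: [-0.2, -0.1, -0.5]
grip_width: 0.125
```

Request:
send_rows(moves=[[[0,0,0.5,0,0,0,1],[0,0,1.5,0,0,0,1],[0,0,3,0,0,0,1],[0,0,3,0,0,0,1],[0,0,3,0,0,0,1],[0,0,3,0,0,0,1],[0,0,2,0,0,0,1],[0,0,1,0,0,0,1]]])

```text
clock: 4.2
eef_pos: [449.3, 298.4, 196.1]
orientation: [179.8, 0.1, 167.3]
wrist_force: [0.6, -0.1, -1.6]
grip_width: 0.129
```

Request:
send_rows(moves=[[[0.35,-2.0,0,0,0,0.9,1],[0.35,-3.2,0,0,0,0.9,1],[0.35,-3.2,0,0,0,0.9,1],[0.35,-3.2,0,0,0,0.9,1],[0.35,-3.2,0,0,0,0.9,1],[0.35,-3.2,0,0,0,0.9,1],[0.35,-3.2,0,0,0,0.9,1],[0.35,-3.2,0,0,0,0.9,1],[0.35,-3.2,0,0,0,0.9,1],[0.35,-3.2,0,0,0,0.9,1]]])

```text
clock: 5.03
eef_pos: [483.1, -11.6, 192.5]
orientation: [-180.0, -0.1, 176.3]
wrist_force: [0.6, 0.1, -1.6]
grip_width: 0.128
```

Request:
send_rows(moves=[[[0.35,-3.2,0,0,0,0.9,1],[0.35,-3.2,0,0,0,0.9,1],[0.35,-3.2,0,0,0,0.9,1],[0.35,-3.2,0,0,0,0.9,1],[0.35,-3.2,0,0,0,0.9,1],[0.35,-3.2,0,0,0,0.9,1],[0.35,-3.2,0,0,0,0.9,1],[0.35,-3.2,0,0,0,0.9,1],[0.35,-3.2,0,0,0,0.9,1],[0.25,-3.0,0,0,0,2.1,1]]])

```text
clock: 5.87
eef_pos: [517.2, -329.6, 192.2]
orientation: [180.0, -0.1, -173.5]
wrist_force: [-0.1, 0.8, -1.5]
grip_width: 0.127
```

Request:
send_rows(moves=[[[0,0,-1.5,0,0,0,1],[0,0,-3,0,0,0,1],[0,0,-3,0,0,0,1],[0,0,-3,0,0,0,1],[0,0,-2,0,0,0,1],[0,0,0,0,0,0,1]]])

```text
clock: 6.37
eef_pos: [515.1, -326.4, 63.3]
orientation: [179.7, -0.4, -173.5]
wrist_force: [-0.7, -0.1, -1.3]
grip_width: 0.128
```

```bash
python3 w.py w2
```

```text
[ 516.08091891 -326.93789579   65.58476092] [ 179.82300442   -0.25228911 -173.51621176] 6.4167 [ 444.64804358 -334.94648625  214.73704675]
green 2 c 487.5 -319.5 size 0.6 0.0 ang -120.55 z 43.9 px 338.0 202.0
red 26895 c 482.1 -339.0 size 119.5 139.1 ang 6.51 z 4.3 px 296.0 148.0
orange 39 c 492.6 -322.8 size 1.2 2.2 ang 0.46 z 162.4 px 353.0 377.0
rib 2517 c 398.4 -191.3 size 62.7 20.2 ang 29.28 z 33.4 px 587.0 59.0
blackplate 710 c 393.1 -190.1 size 61.9 21.9 ang 20.9 z 4.4 px 553.0 61.0
```

View pics/w2.png

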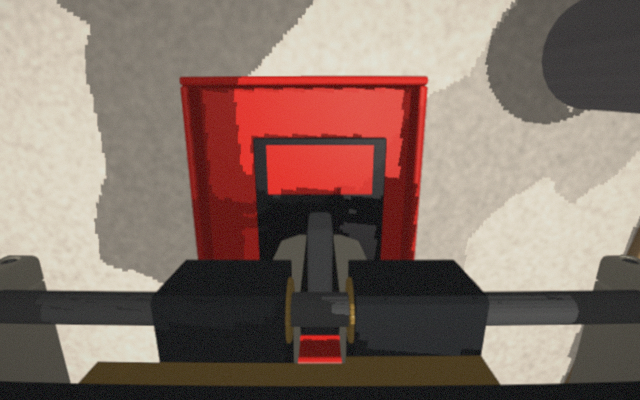

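The view shows the held cover at (320,190) above the tray, whose walls run from u=182 to 427. I shift slightly and lower it.

Request:
send_rows(moves=[[[0.2,-0.3,-0.8,0,0,0,1],[0,0,-1.2,0,0,0,1],[0,0,-0.8,0,0,0,1],[0,0,-0.4,0,0,0,1],[0,0,-0.2,0,0,0,1],[0,0,0,0,0,0,1],[0,0,0,0,0,0,1]]])

```text
clock: 7.0
eef_pos: [519.9, -330.9, 34.2]
orientation: [-180.0, 0.0, -173.5]
wrist_force: [0.7, 0.3, -1.8]
grip_width: 0.124
```

Request:
send_rows(moves=[[[0,0,-0.3,0,0,0,1],[0,0,-0.2,0,0,0,1],[0,0,-0.1,0,0,0,1],[0,0,-0.05,0,0,0,1],[0,0,0,0,0,0,1],[0,0,0,0,0,0,1]]])

```text
clock: 7.5
eef_pos: [519.8, -330.9, 28.0]
orientation: [-180.0, 0.0, -173.5]
wrist_force: [-1.7, 1.0, 5.1]
grip_width: 0.123
```

Contact. I open only partly, since the fingers fully open would nearly touch the tray walls, then rise.

Request:
send_rows(moves=[[[0,0,0,0,0,0,0.3],[0,0,0,0,0,0,0.3],[0,0,0,0,0,0,0.3],[0,0,0,0,0,0,0.3],[0,0,0,0,0,0,0.3],[0,0,0,0,0,0,0.3]]])

```text
clock: 8.0
eef_pos: [519.7, -330.9, 27.4]
orientation: [180.0, -0.0, -173.5]
wrist_force: [-0.5, 0.4, 0.1]
grip_width: 0.352
```

Request:
send_rows(moves=[[[0,0,0.5,0,0,0,0.3],[0,0,1.5,0,0,0,0.3],[0,0,3,0,0,0,0.3],[0,0,3,0,0,0,0.3],[0,0,3,0,0,0,-1],[0,0,3,0,0,0,-1],[0,0,1.5,0,0,0,-1]]])

```text
clock: 8.58
eef_pos: [520.6, -331.5, 186.5]
orientation: [-179.9, 0.2, -173.5]
wrist_force: [0.3, -0.8, 0.0]
grip_width: 0.515
```

```bash
python3 w.py w3
```

```text
[ 521.42251051 -331.91376955  188.20727369] [-179.77408264    0.3158262  -173.54387345] 8.6333 [ 448.6010944  -339.13562511  337.23731062]
green 4 c 502.1 -377.0 size 0.6 1.9 ang 62.01 z 291.9 px 78.0 398.0
red 17167 c 516.5 -335.1 size 188.2 138.4 ang 6.5 z 4.2 px 316.0 168.0
orange 505 c 563.4 -157.4 size 294.6 34.6 ang 53.3 z 60.0 px 573.0 341.0
rib 1073 c 375.9 -145.0 size 57.8 19.8 ang 20.98 z 34.2 px 553.0 55.0
blackplate 2822 c 529.3 -330.6 size 96.3 69.8 ang 6.51 z 7.4 px 320.0 196.0
```

View pics/w3.png

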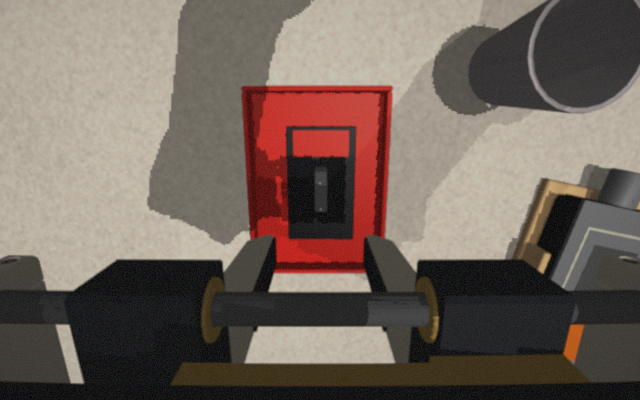

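The reject cover lies flat in the tray at (320,185), well clear of the walls. Next I look at the deck on the way to the PASS cover.

Request:
send_rows(moves=[[[0.7,2.5,0,0,0,0,-1],[0.8,3.5,0,0,0,0,-1],[0.8,3.5,0,0,0,0,-1],[0.8,3.5,0,0,0,0,-1],[0.8,3.5,0,0,0,0,-1],[0.8,3.5,0,0,0,0,-1],[0.8,3.5,0,0,0,0,-1],[0.8,3.5,0,0,0,0,-1],[0.5,2.0,0,0,0,0,-1],[0,0,0,0,0,0,-1]]])

```text
clock: 9.47
eef_pos: [588.7, -34.6, 182.5]
orientation: [179.9, 0.1, -173.1]
wrist_force: [-0.4, 0.7, -0.0]
grip_width: 1.0
```

Request:
send_rows(moves=[[[0,0,0,0,0,0,-1],[0,0,0,0,0,0,-1],[0,0,0,0,0,0,-1]]])

```text
clock: 9.72
eef_pos: [587.3, -42.5, 182.4]
orientation: [-180.0, -0.0, -173.6]
wrist_force: [-0.2, -1.6, 0.3]
grip_width: 0.996
```

```bash
python3 w.py w4
```

```text
[587.40148772 -42.5762471  182.49183825] [-1.79967428e+02 -1.57509581e-02 -1.73656114e+02] 9.7667 [515.85819856 -50.27203875 333.41625484]
green 1284 c 591.8 233.6 size 29.6 60.0 ang 26.44 z 3.1 px 571.0 220.0
red 10864 c 524.8 -324.1 size 172.2 127.4 ang 4.9 z 4.7 px 64.0 102.0
orange 4493 c 641.9 -45.3 size 98.3 43.9 ang 84.82 z 59.9 px 308.0 257.0
rib 1090 c 518.6 -329.8 size 40.2 14.1 ang 9.03 z 36.1 px 12.0 87.0
blackplate 1903 c 610.1 241.2 size 75.1 70.5 ang 25.76 z 2.7 px 571.0 234.0
```

View pics/w4.png

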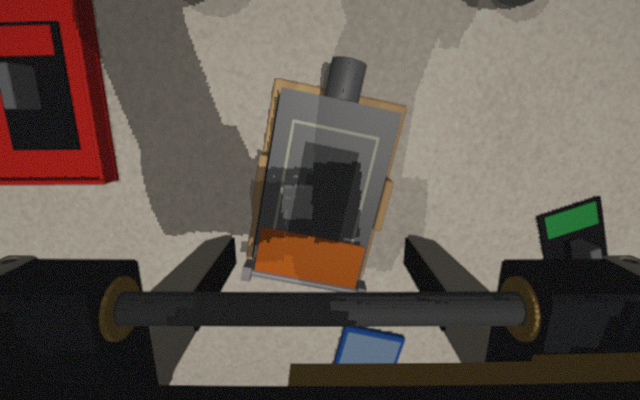

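```bash
python3 - <<'E'
import numpy as np, cv2
from h import plane
d=np.load('pics/w4.npz'); img=d['img']; c=dict(K=d['K'],k1=float(d['k1']),T=d['T'])
g=img.astype(int).mean(2); bg=cv2.medianBlur(img,15).astype(int).mean(2)
v,u=np.mgrid[0:400,0:640]
poly=np.zeros((400,640),np.uint8); cv2.fillPoly(poly,[np.array([[284,98],[397,112],[366,244],[262,230]])],1)
m=(poly>0)&(g-bg>18)
p=plane(c,np.c_[u[m],v[m]],50)[:,:2]
from scipy.optimize import least_squares
def loc(x,p):
    a=np.radians(x[2]); q=p-x[:2]; return np.c_[q@[np.cos(a),np.sin(a)],q@[-np.sin(a),np.cos(a)]]
def f(x):
    q=loc(x,p); return np.minimum(np.minimum(abs(abs(q[:,1])-x[3]),abs(q[:,0]+60+(x[3]-37))),6)
for x0 in ([583,-40,-5.2,36],[580,-43,-4,36]):
    r=least_squares(f,x0,loss='soft_l1'); print(m.sum(),r.x.round(2),np.median(abs(f(r.x))).round(2))
q=loc(r.x,p); 
for n,s in dict(L=q[:,1]>30,R=q[:,1]<-30).items():
    s&=(q[:,0]>-50)&(abs(abs(q[:,1])-36)<6); print(n,s.sum(),np.polyfit(p[s,0],p[s,1],1), 'ang',np.degrees(np.arctan(np.polyfit(p[s,0],p[s,1],1)[0])), np.median(q[s,1]))
# flap/deck corners via depth
P=d['P']; hsv=cv2.cvtColor(img,cv2.COLOR_RGB2HSV); o=(hsv[...,1]>150)&(hsv[...,0]>8)&(hsv[...,0]<22)&(abs(P[...,2]-60)<5)
t=loc(r.x,plane(c,np.c_[u[o],v[o]],61)[:,:2]); print('flap in deck',np.percentile(t,[1,99],axis=0))
E
```

```text
828 [584.53 -41.13  -5.26  36.88] 0.76
828 [584.53 -41.13  -5.26  36.88] 0.76
L 201 [-0.10700313 58.07760571] ang -6.107588641282902 36.85025233460214
R 182 [ -0.08311384 -29.28115771] ang -4.7511524220590635 -36.85368016740459
flap in deck [[ 35.56493945 -46.55780593]
 [ 77.6741089   46.35029167]]
```

The outline, flap and top-camera estimates agree within about 1.5 mm: deck at (584.5, −41.1), yaw −5.3°. On to the PASS cover.

Request:
send_rows(moves=[[[0.4,2.5,-0.3,0,0,2,-1],[0.5,3.4,-0.3,0,0,2,-1],[0.5,3.4,-0.3,0,0,2,-1],[0.5,3.4,-0.3,0,0,2,-1],[0.5,3.4,-0.3,0,0,2,-1],[0.5,3.4,-0.3,0,0,2,-1],[0.5,3.4,-0.3,0,0,2,-1],[0.5,3.4,-0.3,0,0,2,-1],[0.5,3.0,-0.3,0,0,2,-1],[0,0,0,0,0,1.6,-1]]])

```text
clock: 10.6
eef_pos: [631.4, 259.0, 154.9]
orientation: [179.8, 0.1, -153.5]
wrist_force: [-0.1, 0.2, 0.5]
grip_width: 1.002
```

Request:
send_rows(moves=[[[0,0,0,0,0,0,-1],[0,0,0,0,0,0,-1],[0,0,0,0,0,0,-1]]])

```text
clock: 10.85
eef_pos: [632.1, 249.6, 155.5]
orientation: [-179.9, -0.0, -154.1]
wrist_force: [-0.2, -0.3, -0.1]
grip_width: 1.002
```

```bash
python3 w.py w5
```

```text
[632.12035606 249.72344134 155.62948769] [-1.79946940e+02 -2.07091925e-02 -1.54125622e+02] 10.9 [567.33662314 218.70278003 306.519119  ]
green 1770 c 593.0 233.0 size 27.8 59.4 ang 25.97 z 3.2 px 322.0 149.0
red 1 c 632.3 9.8 size 0.0 0.0 ang 0.0 z 21.8 px 63.0 78.0
orange 718 c 643.3 0.1 size 42.2 15.2 ang 11.42 z 59.9 px 6.0 75.0
rib 752 c 565.8 438.0 size 39.6 12.9 ang 16.31 z 32.1 px 537.0 224.0
blackplate 10754 c 798.6 330.4 size 81.3 313.5 ang 27.59 z 3.0 px 309.0 351.0
```

View pics/w5.png

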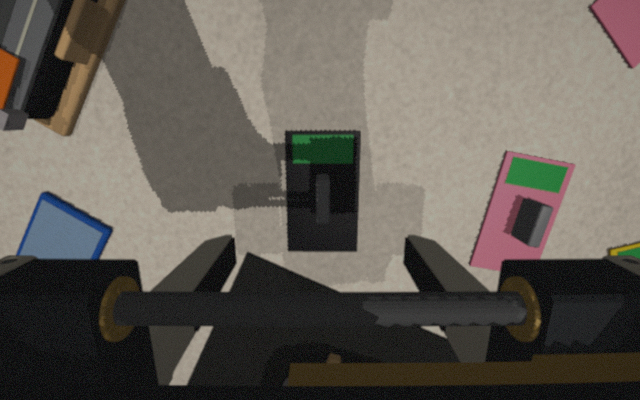

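PASS cover at (322,190), green tag towards the robot, aligned with the jaws. Descend and grip.

Request:
send_rows(moves=[[[-0.05,0.2,-2.5,0,0,0,-1],[0,0,-2.5,0,0,0,-1],[0,0,-2.5,0,0,0,-1],[0,0,-2.5,0,0,0,0],[0,0,-1.5,0,0,0,0.3],[0,0,-1.1,0,0,0,0.3],[0,0,-0.7,0,0,0,0.3],[0,0,0,0,0,0,0.3],[0,0,0,0,0,0,0.3]]])

```text
clock: 11.65
eef_pos: [631.6, 253.8, 23.0]
orientation: [-180.0, 0.0, -154.0]
wrist_force: [-0.3, -0.1, 0.3]
grip_width: 0.617
```

Request:
send_rows(moves=[[[0,0,0,0,0,0,0.6],[0,0,0,0,0,0,1],[0,0,0,0,0,0,1],[0,0,0,0,0,0,1],[0,0,0,0,0,0,1],[0,0,0,0,0,0,1],[0,0,0,0,0,0,1],[0,0,0,0,0,0,1],[0,0,0,0,0,0,1],[0,0,0,0,0,0,1]]], grip_force=40)

```text
clock: 12.48
eef_pos: [631.4, 254.0, 22.7]
orientation: [-180.0, 0.0, -153.9]
wrist_force: [0.1, -1.9, 3.3]
grip_width: 0.128
```

```bash
python3 -c "
from h import *
o=sensors.get_obs();print(o['eef_pos'],o['orientation'],o['grip_width'],o['wrist_force'])"
```

```text
[631.38326524 253.95627874  22.66576788] [-1.79988267e+02  1.19369013e-02 -1.53938572e+02] 0.1279340300738946 [ 0.12722345 -1.86108216  3.26664503]
```

Request:
send_rows(moves=[[[0,0,0.5,0,0,0,1],[0,0,1.5,0,0,0,1],[0,0,2.5,0,0,0,1],[0,0,3,0,0,0,1],[0,0,2.5,0,0,0,1],[0,0,1,0,0,0,1]]])

```text
clock: 12.98
eef_pos: [632.3, 254.9, 136.1]
orientation: [180.0, 0.2, -153.9]
wrist_force: [1.4, 0.3, -1.3]
grip_width: 0.127
```

Request:
send_rows(moves=[[[-0.4,-1.6,0,0,0,-2.1,1],[-0.8,-3.1,0,0,0,-3.3,1],[-0.8,-3.1,0,0,0,-3.3,1],[-0.8,-3.1,0,0,0,-3.3,1],[-0.8,-3.1,0,0,0,-3.3,1],[-0.8,-3.1,0,0,0,-3.3,1],[-0.8,-3.1,0,0,0,-3.3,1],[-0.8,-3.1,0,0,0,-3.3,1],[-0.8,-3.1,0,0,0,-3.3,1],[-0.8,-2.8,0,0,0,-2.8,1]]])

```text
clock: 13.82
eef_pos: [553.2, -40.6, 131.3]
orientation: [-179.9, -0.1, 174.5]
wrist_force: [0.7, -0.4, -2.4]
grip_width: 0.127
```

Request:
send_rows(moves=[[[0,0,0,0,0,0,1],[0,0,0,0,0,0,1],[0,0,0,0,0,0,1],[0,0,0,0,0,0,1]]])

```text
clock: 14.15
eef_pos: [555.1, -36.9, 132.0]
orientation: [180.0, -0.0, 174.8]
wrist_force: [-0.8, -0.7, -1.7]
grip_width: 0.125
```

```bash
python3 w.py w6
```

```text
[555.20879462 -36.74422534 132.07878613] [ 1.79974451e+02 -2.79435292e-02  1.74869415e+02] 14.2 [483.540236   -30.52455297 282.9656822 ]
green 5256 c 511.5 -33.2 size 56.8 27.4 ang 84.55 z 112.6 px 319.0 170.0
red 8707 c 541.8 -241.5 size 198.5 182.8 ang 59.52 z 9.3 px 43.0 183.0
orange 468 c 613.0 -41.4 size 31.7 101.2 ang 84.04 z 60.1 px 319.0 341.0
rib 722 c 411.7 -151.7 size 12.7 51.6 ang 30.81 z 33.7 px 146.0 27.0
blackplate 1267 c 518.9 -314.6 size 112.1 42.2 ang 4.43 z 7.4 px 18.0 195.0
```

View pics/w6.png

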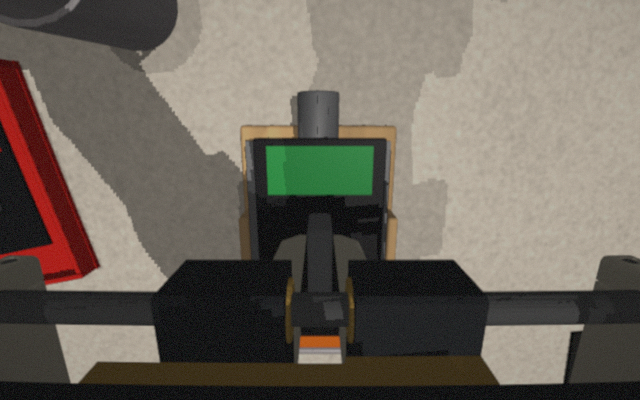

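Cover squarely over the deck, tag at (319,170). Correct by −1.5 mm sideways and lower to just above the deck.

Request:
send_rows(moves=[[[0,-0.15,-0.8,0,0,0,1],[0,0,-1.5,0,0,0,1],[0,0,-1.5,0,0,0,1],[0,0,-1.0,0,0,0,1],[0,0,-0.5,0,0,0,1],[0,0,0,0,0,0,1],[0,0,0,0,0,0,1]]])

```text
clock: 14.78
eef_pos: [555.2, -39.2, 79.3]
orientation: [-180.0, -0.0, 174.8]
wrist_force: [-0.2, 0.1, -1.1]
grip_width: 0.126
```

```bash
python3 -c "
from h import *
o=sensors.get_obs();print(o['eef_pos'],o['orientation'],o['wrist_force'])"
```

```text
[555.22154769 -39.18881663  79.33298204] [-1.79997478e+02 -2.92316201e-02  1.74795321e+02] [-0.2292753   0.06614392 -1.08407501]
```

Request:
send_rows(moves=[[[0,0.05,-0.3,0,0,0,1],[0,0,-0.2,0,0,0,1],[0,0,-0.1,0,0,0,1],[0,0,0,0,0,0,1],[0,0,0,0,0,0,1]]])

```text
clock: 15.2
eef_pos: [555.3, -38.9, 73.7]
orientation: [180.0, 0.0, 174.8]
wrist_force: [0.4, -0.4, -2.1]
grip_width: 0.125
```

```bash
python3 w.py w7; python3 - <<'E'
from h import *
c=cam('side'); save(c,'s7'); x=cv2.resize(c['img'][200:320,270:420,::-1],None,fx=5,fy=5,interpolation=2); cv2.imwrite('pics/s7c.png',x)
a=cv2.imread('pics/w7.png')[90:290,200:440]; b=cv2.resize(a,(720,600),interpolation=2); cv2.imwrite('pics/w7c.png',b)
E
```

```text
[555.32358914 -38.94324404  73.71019578] [1.79999173e+02 1.96645252e-02 1.74769425e+02] 15.25 [483.62560801 -32.38281484 224.62533718]
green 5288 c 511.8 -35.2 size 56.7 27.8 ang 84.51 z 54.3 px 319.0 170.0
red 1374 c 534.5 -262.7 size 61.1 5.0 ang 7.18 z 7.5 px 11.0 229.0
orange 649 c 580.3 -40.6 size 26.3 97.3 ang 84.06 z 59.9 px 320.0 357.0
rib 877 c 417.8 -158.9 size 6.5 36.6 ang 15.24 z 33.0 px 81.0 14.0
blackplate 320 c 413.7 -159.0 size 9.0 43.8 ang 16.67 z 4.3 px 116.0 19.0
```

View pics/w7c.png

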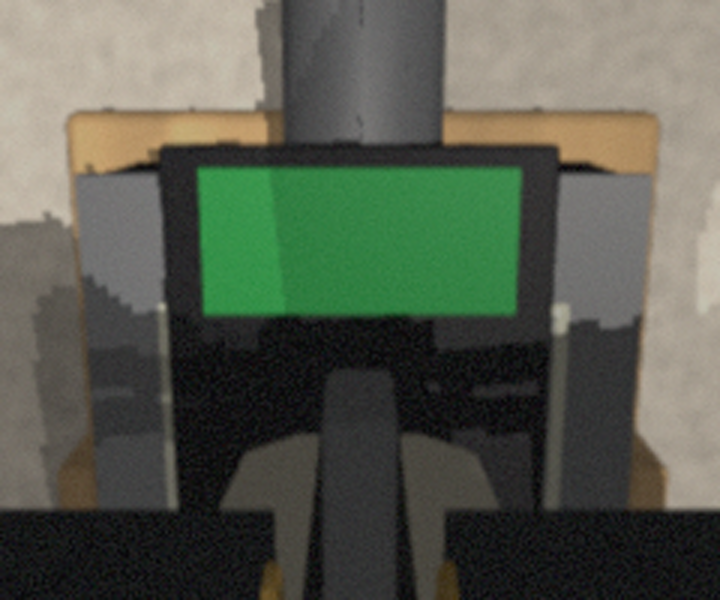

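Edges are parallel to the outline; slightly more of the white line shows on the right (+y): about 0.5 mm to correct, which agrees with the pose figures. I lower to contact.

Request:
send_rows(moves=[[[0,0.05,-0.05,0,0,0,1],[0,0,-0.05,0,0,0,1],[0,0,-0.03,0,0,0,1],[0,0,0,0,0,0,1],[0,0,0,0,0,0,1]]])

```text
clock: 15.72
eef_pos: [555.3, -38.3, 72.6]
orientation: [180.0, 0.0, 174.8]
wrist_force: [-1.1, 0.1, 6.0]
grip_width: 0.124
```

In contact at about 8 N. I slide towards the flap in steps.

Request:
send_rows(moves=[[[0.2,-0.018,0,0,0,0,1],[0.3,-0.028,0,0,0,0,1],[0.3,-0.028,0,0,0,0,1],[0.3,-0.028,0,0,0,0,1],[0.3,-0.028,0,0,0,0,1],[0.3,-0.028,0,0,0,0,1],[0.2,-0.018,0,0,0,0,1],[0,0,0,0,0,0,1],[0,0,0,0,0,0,1]]])

```text
clock: 16.47
eef_pos: [572.7, -40.2, 72.6]
orientation: [-180.0, -0.1, 174.8]
wrist_force: [-6.0, 0.6, 10.7]
grip_width: 0.127
```

```bash
cat > f.py <<'E'
from h import *
o=sensors.get_obs(); q=o['eef_pos'][:2]-[584.5,-41.1]; a=np.radians(-5.26)
print('deck x,y',(q@[np.cos(a),np.sin(a)]).round(2),(q@[-np.sin(a),np.cos(a)]).round(2),'z',o['eef_pos'][2].round(2),o['orientation'].round(2),'F',o['wrist_force'].round(1),'M',o['wrist_torque'].round(2),'t',o['clock'])
for n in ('top','side'):
    c=cam(n);P=full(c);hsv=cv2.cvtColor(c['img'],cv2.COLOR_RGB2HSV)
    m=(hsv[...,1]>150)&(hsv[...,0]>8)&(hsv[...,0]<22)&(P[...,2]>54)&(P[...,2]<95)&(abs(P[...,0]-640)<40)&(abs(P[...,1]+46)<60)
    p=P[m]; A=np.c_[p[:,:2]-p[:,:2].mean(0),np.ones(len(p))]; print(n,'flap n',m.sum(),'slope,z',np.linalg.lstsq(A,p[:,2],rcond=None)[0].round(3))
E
python3 f.py
```

```text
deck x,y -11.86 -0.22 z 72.59 [-1.7997e+02 -1.5000e-01  1.7477e+02] F [-6.   0.6 10.7] M [ 0.11  1.22 -0.  ] t 16.4667
top flap n 136 slope,z [ 1.8000e-02 -1.8000e-02  6.0324e+01]
side flap n 541 slope,z [-1.0000e-03 -6.0000e-03  5.9535e+01]
```

The flap is still level. Continue.

Request:
send_rows(moves=[[[0.2,-0.018,0,0,0,0,1],[0.2,-0.018,0,0,0,0,1],[0.2,-0.018,0,0,0,0,1],[0.2,-0.018,0,0,0,0,1],[0.1,-0.01,0,0,0,0,1],[0,0,0,0,0,0,1],[0,0,0,0,0,0,1]]])

```text
clock: 17.15
eef_pos: [581.4, -41.0, 72.6]
orientation: [-180.0, -0.2, 174.8]
wrist_force: [-6.5, 0.5, 10.6]
grip_width: 0.127
```

```bash
python3 f.py
```

```text
deck x,y -3.08 -0.19 z 72.6 [-1.7997e+02 -1.7000e-01  1.7477e+02] F [-6.5  0.5 10.6] M [ 0.11  1.41 -0.02] t 17.15
top flap n 110 slope,z [-3.8000e-02 -4.2000e-02  6.0417e+01]
side flap n 459 slope,z [-5.0000e-03 -3.0000e-03  5.9746e+01]
```

Request:
send_rows(moves=[[[0.1,-0.01,0,0,0,0,1],[0.1,-0.01,0,0,0,0,1],[0.05,-0.005,0,0,0,0,1],[0,0,0,0,0,0,1],[0,0,0,0,0,0,1]]])

```text
clock: 17.67
eef_pos: [583.8, -41.2, 72.6]
orientation: [-180.0, -0.2, 174.8]
wrist_force: [-7.0, 0.2, 11.9]
grip_width: 0.129
```

Request:
send_rows(moves=[[[0.05,-0.005,0,0,0,0,1],[0.05,-0.005,0,0,0,0,1],[0,0,0,0,0,0,1],[0,0,0,0,0,0,1]]])

```text
clock: 18.0
eef_pos: [584.7, -41.3, 72.6]
orientation: [-180.0, -0.2, 174.8]
wrist_force: [-7.6, 0.8, 12.0]
grip_width: 0.126
```

Request:
send_rows(moves=[[[0.05,-0.005,0,0,0,0,1],[0,0,0,0,0,0,1],[0,0,0,0,0,0,1]]])

```text
clock: 18.25
eef_pos: [585.1, -41.4, 72.6]
orientation: [-180.0, -0.2, 174.8]
wrist_force: [-8.1, 1.3, 12.5]
grip_width: 0.126
```

Request:
send_rows(moves=[[[0.05,-0.005,0,0,0,0,1],[0,0,0,0,0,0,1],[0,0,0,0,0,0,1]]])

```text
clock: 18.5
eef_pos: [585.6, -41.4, 72.6]
orientation: [-180.0, -0.2, 174.8]
wrist_force: [-7.2, 0.3, 11.6]
grip_width: 0.128
```

Request:
send_rows(moves=[[[0.05,-0.005,0,0,0,0,1],[0,0,0,0,0,0,1],[0,0,0,0,0,0,1]]])

```text
clock: 18.75
eef_pos: [585.9, -41.5, 72.6]
orientation: [-180.0, -0.2, 174.8]
wrist_force: [-9.2, 1.0, 13.1]
grip_width: 0.125
```

Request:
send_rows(moves=[[[0.05,-0.005,0,0,0,0,1],[0,0,0,0,0,0,1],[0,0,0,0,0,0,1]]])

```text
clock: 19.0
eef_pos: [585.9, -41.5, 72.6]
orientation: [-180.0, -0.3, 174.8]
wrist_force: [-9.9, 0.9, 13.7]
grip_width: 0.127
```

Request:
send_rows(moves=[[[0.05,-0.005,0,0,0,0,1],[0,0,0,0,0,0,1],[0,0,0,0,0,0,1]]])

```text
clock: 19.25
eef_pos: [585.9, -41.4, 72.6]
orientation: [-180.0, -0.3, 174.8]
wrist_force: [-11.7, 0.9, 14.5]
grip_width: 0.129
```

```bash
python3 f.py
```

```text
deck x,y 1.38 -0.22 z 72.58 [-179.96   -0.33  174.78] F [-11.7   0.9  14.5] M [ 0.28  2.22 -0.01] t 19.25
top flap n 95 slope,z [-1.0000e-02  4.6000e-02  6.0114e+01]
side flap n 401 slope,z [-7.000e-03 -3.000e-03  5.958e+01]
```

The cover has stopped advancing while the force rises, so the stop is reached. I ease the forward push a little and bring the downward push to about 10 N.

Request:
send_rows(moves=[[[-0.06,0.005,0.03,0,0,0,1],[0,0,0,0,0,0,1],[0,0,0,0,0,0,1],[0,0,0,0,0,0,1]]])

```text
clock: 19.68
eef_pos: [585.9, -41.4, 72.6]
orientation: [-180.0, -0.3, 174.8]
wrist_force: [-9.7, 0.5, 10.2]
grip_width: 0.124
```

```bash
python3 f.py
```

```text
deck x,y 1.38 -0.21 z 72.6 [-179.97   -0.28  174.78] F [-9.7  0.5 10.2] M [0.29 1.65 0.04] t 19.6833
top flap n 94 slope,z [-1.1000e-02  2.5000e-02  6.0494e+01]
side flap n 402 slope,z [-1.9000e-02  1.0000e-03  5.9714e+01]
```

```bash
python3 w.py w8; python3 - <<'E'
from h import *
d=np.load('pics/w8.npz'); P=d['P']; h=cv2.cvtColor(d['img'],cv2.COLOR_RGB2HSV); v,u=np.mgrid[0:400,0:640]
m=(h[...,1]>110)&(h[...,0]>40)&(h[...,0]<85)&(abs(P[...,2]-54)<6); p=P[m]
A=np.c_[p[:,:2]-p[:,:2].mean(0),np.ones(len(p))]; print('tag slope',np.linalg.lstsq(A,p[:,2],rcond=None)[0])
c=cam('side'); a=cv2.resize(c['img'][215:305,285:395,::-1],(720,590),interpolation=2); cv2.imwrite('pics/s8.png',a)
b=cv2.resize(cv2.imread('pics/w8.png')[90:290,200:440],(720,600),interpolation=2); cv2.imwrite('pics/w8c.png',b)
E
```

```text
[585.85112614 -41.41299832  72.60598492] [-179.9688253    -0.27516287  174.77963987] 19.8333 [514.95532283 -34.8833365  223.91654228]
green 5240 c 542.6 -37.7 size 56.7 28.1 ang 84.5 z 53.3 px 319.0 170.0
red 1974 c 570.7 -201.3 size 161.3 76.6 ang 82.44 z 8.6 px 14.0 225.0
orange 1604 c 609.0 -44.1 size 26.1 97.1 ang 85.5 z 60.1 px 319.0 347.0
rib 992 c 481.2 -41.9 size 10.8 33.6 ang 83.86 z 39.0 px 300.0 53.0
blackplate 26 c 598.9 -254.8 size 6.0 1.9 ang 10.67 z 2.4 px 41.0 260.0
tag slope [-3.13356480e-03 -8.29444608e-04  5.32713678e+01]
```

View pics/w8c.png

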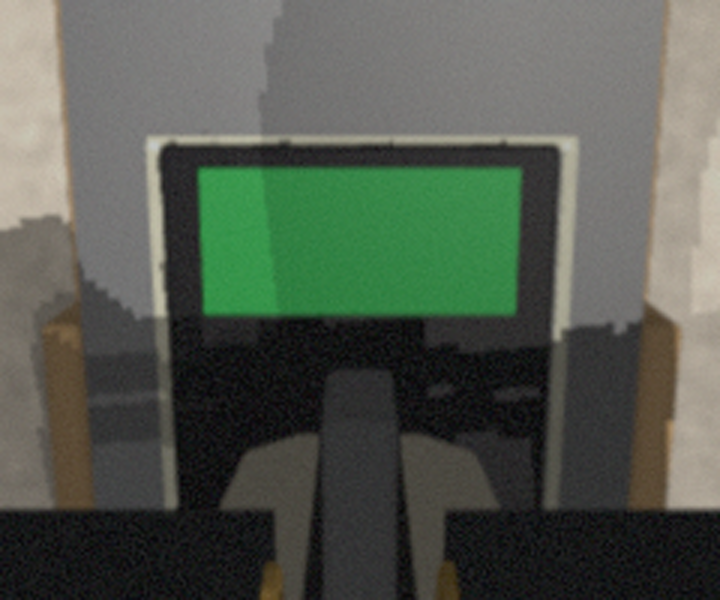

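View pics/s8.png

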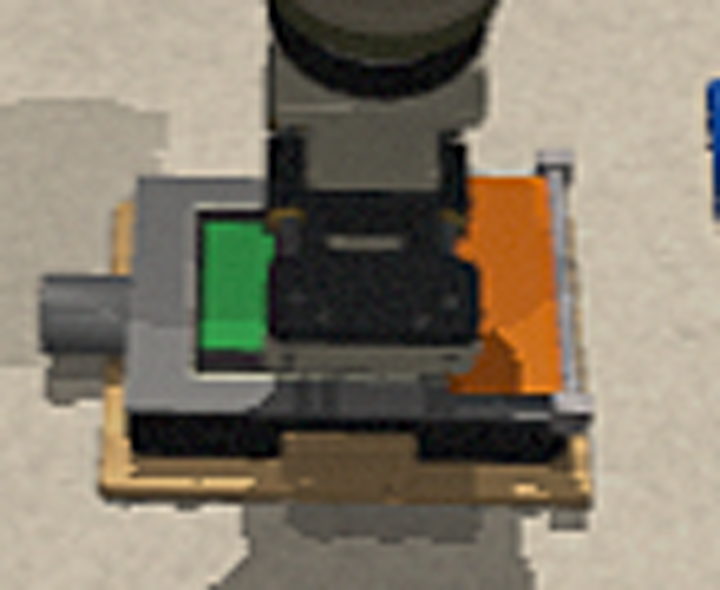

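The tag end sits just inside the outline: margins about 15 px left and 19 px right, so about 0.4 mm off centre. The plate is level and the flap is down over the plain end. Handing in.

```bash
python3 -c "
from h import *
o=sensors.get_obs();print(o['wrist_force'],o['grip_width']);print(arm.job_done())"
```

```text
[-9.75097749  0.59118756  9.8660311 ] 0.1279409191709199
the job is handed in; nothing more can be done
None
```

I handed the job in at about 20 s on the robot's clock. The red-tagged cover lies flat in the reject tray, released. The green-tagged cover is under the flap against the stop, and the gripper is still holding it down on the deck.

**Last checks:**
- **Reject cover:** the wrist picture taken after I let go shows it flat in the tray and clear of the walls.
- **Stop:** the cover stopped advancing at 585.9 mm while the forward force rose from about 7 N to nearly 12 N.
- **Push:** I then eased off to about 9.9 N down, with about 9.8 N still pushing forward against the stop and friction.
- **Centring:** the cover is about 0.4 mm off centre in the outline and within 0.3° of square. The tag end lies level to about 0.2°.
- **Flap:** it read level, about 60 mm above the bench, at every check during the slide. The final side picture also shows it down.
- **Can, tumbler, phone and look-alikes:** I kept well clear of them and the wrist forces showed no unexpected contact. I took no final picture of them.

**Disagreements:** by my deck estimate the cover stopped 1.4 mm further along than expected, which is within the 2 mm camera calibration. The tool is tilted about 0.3° from the forward push.

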